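# Pop the disc lid of a CD radio on the repair bench

### The arm

A 7-joint arm with a two-finger parallel gripper is mounted at the origin on the work surface. World frame = base frame: x ahead of the robot, y to its left, z up, the work surface at z = 0. Lengths are in mm, angles in rad, forces in N, time in s.
With the tool pointing down it reaches from about 400 to 875 mm from the base axis. Payload 4.4 kg.
Tool frame: the origin (TCP) lies midway between the tips of the shut fingers; the grasp point (between the pads) lies 19 mm behind it (ctrl.pinch_z is the distance from the TCP to the grasp point, in mm); z points along the fingers, y is the line along which they close (so a half turn about z gives the same grasp; the last joint's range is limited). The gripper opens to 85 mm and grips with 20 to 120 N. Pads are 22 mm wide; open, the fingers measure 114 mm over their backs; the gripper's body (76 mm by 85 mm) begins 54 mm behind the grasp point. The pads swing forward as they close: fully open they stand 13 mm farther back than shut.
Start: joints at [-1.239, 0.628, 0.038, 1.517, -0.027, 0.996, -0.02], TCP at [251.782, 599.269, 231.313] pointing down, gripper open.
Joint ranges: [-3.06, 3.06], [-0.37, 2.12], [-1.25, 1.32], [0.18, 2.47], [-1.1, 4.24], [0.23, 1.98], [-2.94, 2.94]. Speed limits (rad/s): [2.57, 2.57, 3.14, 3.14, 3.14, 3.14, 3.14].

### API

Orientations are given as [roll, pitch, yaw] about the fixed x, y, z axes, in that order (R = Rz(yaw) Ry(pitch) Rx(roll)).
In Python, from cell import read_state, cams, order, ctrl gives the robot as it stands.
- The arm moves only by the tool move_arm, never from a script. Its argument "targets" is text: rows parted by semicolons, each of 7 numbers parted by spaces: the gripper's target within -1 to 1 (fully open at 1, half-way at 0, shut at -1), then the shift along the tool's x, y, z in cm, then the turn, a rotation vector about the tool's x, y, z in degrees. A call has 1 to 5 rows; each row shifts and turns the commanded pose from where the row before left it, along the tool's axes as they then stand; what a row does not reach is not made up. A row lasts 1/12 s, in which the tool goes at most 41.7 mm and 7.16 degrees, less where a joint would pass 70% of its speed; a pose out of reach is approached as far as the arm can. A call with a gripper value outside its range is refused whole. The fingers move at their own pace and stop on an object; the grip force is fixed at half the most. Time passes only in rows, so rows that do not move let the fingers close. It gives the time, the measured TCP pose, the force, the opening and the grip force at its end, in the units of the state.
- read_state(): the state, without advancing time (a new reading comes with each control period).
- cams.get_image(name): name is "scene" or "side" or "wrist"; returns a dict with "color" (420x560x3 uint8, red, green, blue), "fovy" (degrees; the focal length in pixels is half the picture's height over the tangent of half this angle, whatever the lens; pixels are square), "cx", "cy" (the principal point, pixels), "rvec" (rotation vector, rad) and "tvec" (3), from world to camera coordinates, as OpenCV has them. Camera axes: x right, y down, z forward; pixel columns grow to the right and rows downward; lengths in mm; the calibration is good to about 2 mm. A picture is of the moment at which its call begins. There is no depth.
- order.finish_job(): hands the job in; it is judged then, once.
The state is a dict: "clock": time; "qpos": joint angles; "qd": joint speeds; "tau": joint torques, N m; "eef_pos": TCP position; "tool_rot": TCP orientation; "force": force on the tool from outside, world axes, zero at the start; "torque": the same for the moment, N m; "width": finger opening in mm; "gripper_force": force on a finger pad.
Only numpy, scipy, OpenCV 4.12 (cv2) and the standard library are available. Lean on these libraries where they do the work, as an engineer would, in place of code of your own. Each camera call takes 0.05 s, during which the arm holds its last target. There are 200 camera calls.

### The job

The CD radio on the bench needs its laser inspected: open its disc lid by pressing the orange ribbed spot at the lid's front edge once, gently, straight down with the fingertips until the push-push catch lets go, then take the fingers away upwards so that the lid springs up by itself. Do not push the lid back down once it has popped; keep clear of the radio and watch that the lid has stayed fully open for a good second before you finish. Nothing is to be gripped or lifted: leave the radio and the things around it where they stand.

Things in the scene. Friction and masses are not known exactly. Their poses are not given: they have to be found in the camera images.
- radio: Compact CD radio, loose, 2 kg; silver case 230 mm deep (x), 290 wide (y), deck 94 mm above the bench. Origin: centre of the underside; x points from the loudspeaker front (towards the robot at yaw 0) to the back, z up. Its dark disc lid, 174 wide, 172 deep, hinged at the back, stands 24 mm proud of the deck, top 118 mm above the bench. The deck strip before it has low keys, not used here.
- press_pad: The press spot: an orange ribbed pad, 20 mm (front to back) by 40 mm (wide), 1.6 mm proud of the lid's top, 18 mm behind the lid's front edge to its centre, midway across. Origin: centre of its top face, 119.6 mm above the bench while shut; it moves with the lid. Free space above and in front. Its z is square to the lid's top, x points to the hinge.
- lid_hinge (a point): Point on the lid's hinge line, midway across, at the lid's back, 108 mm above the bench, 156 mm behind the press spot's centre; the hinge line runs along the radio's y. Opening, the lid's front edge sweeps up and back to about 270 mm above the bench.
- lid (a joint): Lid angle, rad: 0 latched shut, 1.15 fully open (stop), negative when pushed in. Pushed about 4 mm down at the spot (-0.026, 3 to 5 N) the catch lets go; less leaves it latched; hard stop at 8.5 mm (-0.055): aim for 6 to 8. It rises only as the fingers go up: a damped spring then swings it open in about 1.7 s and holds it. Pushed fully down again it would latch shut.
- screwdriver: Screwdriver with yellow handle, 165 mm long, 26 mm thick, lying on the radio's right (-y) side; origin midway along, on the bench. Leave alone.
- screw_jar: Small glass jar with steel cap, 54 mm across, 68 mm tall, standing on the radio's left (+y) side; origin under its centre. Leave alone.
- parts_tray: Clear plastic tray with brass screws, 85 by 62 by 28 mm, on the radio's left (+y) side; origin under its centre. Leave alone.

How it is judged (in metres and radians):
On the way, in this order (a step that is already met when the one before it is completed fails the run):
1. the fingers on the orange spot push the shut lid down to free the catch (value of joint lid below -0.015 rad and contact force between the fingers and press_pad above 0.5 N), for 0.02 s.
2. the lid has sprung up and stands fully open, with no finger on the radio, for 0.8 s (value of joint lid above 1.05 rad and velocity of joint lid below 0.05 rad/s and contact force between the fingers and radio below 0.1 N), for 0.8 s.
At the end, for the whole second after the job is handed in: The lid stands open at more than 1.05 rad (of 1.15) and at rest; the radio is flat on the bench within 20 mm of where it stood, and the screwdriver, jar and tray are within 20 mm of where they were (value of joint lid above 1.05 rad and velocity of joint lid between -0.05 and 0.05 rad/s and distance of each of radio, screwdriver, screw_jar, parts_tray from where it was at the start of the episode below 0.02 m and angle between radio's own z axis and vertical below 0.05 rad and linear speed of radio below 0.02 m/s); the robot touches nothing.
It fails at once if the lid is pushed back down after it has popped (past 0.04 rad and closing faster than 0.15 rad/s) (value of joint lid above 0.04 rad and velocity of joint lid below -0.15 rad/s).
It fails at once if the radio is lifted or tipped (12 mm, 0.08 rad) (height (world z) of radio above 0.012 m or angle between radio's own z axis and vertical above 0.08 rad).
It fails at once if the radio is shoved more than 20 mm (distance of radio from where it was at the start of the episode above 0.02 m).
It fails at once if the radio is pushed hard (over 40 N) (contact force between the fingers and radio above 40 N).
It fails at once if the screwdriver, jar or tray is moved more than 20 mm (distance of any of screwdriver, screw_jar, parts_tray from where it was at the start of the episode above 0.02 m).
It also fails if it takes over 32 s, if anything falls off the work surface, if the arm or the gripper's body presses on something with over 40 N, if the wrist force passes 120 N, or if a joint passes its speed limit or range.

## Working session

There is one attempt and no reset: what is moved stays moved. The work goes in short steps, Python scripts to look and compute and a tool call to move; the robot and the scene stay as the last step left them, time stands still between calls to the robot, and variables do not carry over. Pictures are saved under pics/ and viewed, at most 10 in all, crops included, and the job is handed in when it is done.

Besides the shell and the picture viewer there is one more tool, called after "Request:" as name(argument=value, ...) on one line, values as JSON. move_arm: Moves the arm, as the interface text tells. Its arguments: {"type":"object","properties":{"targets":{"type":"string"}},"required":["targets"]}

```bash
mkdir -p pics
cat > h.py <<'E'
import numpy as np, cv2
from cell import read_state, cams, order, ctrl
def cam(n):
    d=cams.get_image(n); f=d["color"].shape[0]/2/np.tan(np.radians(d["fovy"])/2)
    R=cv2.Rodrigues(np.array(d["rvec"],float))[0]; t=np.array(d["tvec"],float).ravel()
    return d,f,R,t
def onplane(c,u,v,z):
    d,f,R,t=c; r=R.T@np.array([(u-d["cx"])/f,(v-d["cy"])/f,1]); o=-R.T@t
    return o+r*(z-o[2])/r[2]
E
python3 - <<'E'
from h import *
s=read_state(); print(s["clock"],s["eef_pos"],s["tool_rot"],s["width"],s["force"])
ims=[]
for n in ["scene","side"]:
    c=cam(n); im=c[0]["color"]; cv2.imwrite(f"pics/{n}0.png",im[:,:,::-1])
    h=cv2.cvtColor(im,cv2.COLOR_RGB2HSV); m=cv2.inRange(h,(5,150,120),(20,255,255))
    k,l,st,ce=cv2.connectedComponentsWithStats(m)
    for i in range(1,k):
        if st[i,4]>30:
            print(n,st[i],ce[i],onplane(c,*ce[i],119.6))
            r=cv2.minAreaRect(np.argwhere(l==i)[:,::-1].astype(np.float32)); print([onplane(c,*p,119.6).round(1).tolist() for p in cv2.boxPoints(r)])
E
```

```text
0.0 [251.52010184 598.68999829 230.38233829] [-3.13968555e+00 -1.89720700e-05  2.74381274e+00] 85.36270445902693 [ 0.78405368 -0.00591324 -0.93049453]
scene [188 154  14   6  78] [194.41025641 156.67948718] [ 513.14469935 -187.06991857  119.6       ]
[[515.1, -209.5, 119.6], [494.1, -177.8, 119.6], [509.8, -165.3, 119.6], [530.6, -196.7, 119.6]]
scene [543 294  17  21 194] [552.07216495 302.24226804] [417.99896248 801.34596869 119.6       ]
[[423.1, 778.1, 119.6], [394.2, 786.0, 119.6], [412.4, 830.1, 119.6], [440.5, 821.9, 119.6]]
side [300   0   6  29 145] [302.04137931  13.63448276] [ 623.03027335 1509.15368714  119.6       ]
[[620.2, 1718.2, 119.6], [646.3, 1718.6, 119.6], [629.3, 1315.5, 119.6], [606.4, 1315.2, 119.6]]
side [241  81  11  11  82] [246.14634146  86.46341463] [389.67760598 724.17950568 119.6       ]
[[368.4, 768.9, 119.6], [405.5, 769.0, 119.6], [408.9, 688.3, 119.6], [373.0, 688.2, 119.6]]
side [220  97  25   2  44] [231.5         97.43181818] [342.5841887  639.12767051 119.6       ]
[[302.1, 642.3, 119.6], [386.2, 642.4, 119.6], [386.6, 634.9, 119.6], [302.7, 634.9, 119.6]]
side [275 264  15  15 125] [282.064 271.064] [ 514.89449401 -185.57933708  119.6       ]
[[497.0, -174.4, 119.6], [512.2, -158.9, 119.6], [532.2, -196.2, 119.6], [517.2, -210.9, 119.6]]
```

View pics/scene0.png

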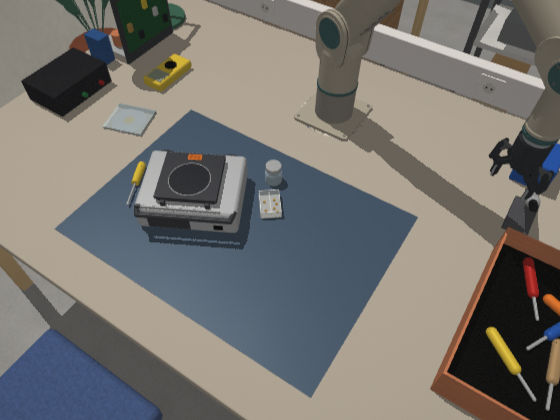

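View pics/side0.png

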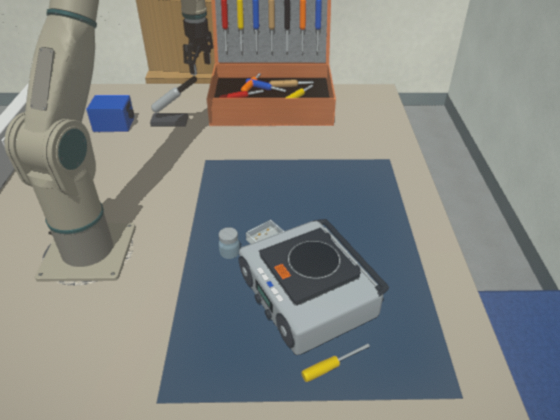

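The orange pad is at about (194,157) in the scene view and (282,271) in the side view. Both rays meet the pad's plane near (514,-186), with the radio yawed about +30°. I'll plan a transfer at constant height.

```bash
cat >> h.py <<'E'
from scipy.spatial.transform import Rotation as Ro
def plan(goal,yawdeg,n):
    s=read_state(); p=np.array(s["eef_pos"]); R=Ro.from_euler("xyz",s["tool_rot"]); G=Ro.from_euler("xyz",[180,0,yawdeg],degrees=True)
    rv=(R.inv()*G).as_rotvec(degrees=True); d=(np.array(goal)-p)/n/10; print("clock",s["clock"],"turn",rv.round(1))
    for i in range(n):
        Ri=R*Ro.from_rotvec(rv*i/n,degrees=True); print("-1",*Ri.inv().apply(d).round(2),*(rv/n).round(2),sep=" ",end=";\n" if i%5==4 else "; ")
    print()
E
python3 -c "
from h import *
plan([514,-186,230],30,25)"
```

```text
clock 0.1 turn [-1.000e-01  1.000e-01  1.272e+02]
-1 -2.18 -2.49 0.01 -0.0 0.0 5.09; -1 -2.4 -2.28 0.01 -0.0 0.0 5.09; -1 -2.59 -2.06 0.01 -0.0 0.0 5.09; -1 -2.76 -1.82 0.01 -0.0 0.0 5.09; -1 -2.91 -1.57 0.01 -0.0 0.0 5.09;
-1 -3.04 -1.31 0.0 -0.0 0.0 5.09; -1 -3.14 -1.03 0.0 -0.0 0.0 5.09; -1 -3.22 -0.75 0.0 -0.0 0.0 5.09; -1 -3.28 -0.46 0.0 -0.0 0.0 5.09; -1 -3.31 -0.17 0.0 -0.0 0.0 5.09;
-1 -3.31 0.13 0.0 -0.0 0.0 5.09; -1 -3.28 0.42 0.0 -0.0 0.0 5.09; -1 -3.23 0.71 0.0 -0.0 0.0 5.09; -1 -3.16 0.99 0.0 -0.0 0.0 5.09; -1 -3.06 1.27 0.0 -0.0 0.0 5.09;
-1 -2.93 1.53 0.0 -0.0 0.0 5.09; -1 -2.79 1.79 0.0 -0.0 0.0 5.09; -1 -2.62 2.03 0.0 -0.0 0.0 5.09; -1 -2.43 2.25 0.0 -0.0 0.0 5.09; -1 -2.22 2.46 0.0 -0.0 0.0 5.09;
-1 -1.99 2.65 0.0 -0.0 0.0 5.09; -1 -1.75 2.81 0.0 -0.0 0.0 5.09; -1 -1.49 2.96 0.0 -0.0 0.0 5.09; -1 -1.22 3.08 0.0 -0.0 0.0 5.09; -1 -0.95 3.17 0.0 -0.0 0.0 5.09;
```

Request:
move_arm(targets="-1 -2.2 -2.5 0 0 0 5; -1 -2.4 -2.3 0 0 0 5; -1 -2.6 -2.1 0 0 0 5; -1 -2.8 -1.8 0 0 0 5; -1 -2.9 -1.6 0 0 0 5")

```text
clock: 0.52
eef_pos: [305.1, 439.8, 231.0]
tool_rot: [-3.141, 0.0, 2.303]
force: [0.8, 0.0, 0.2]
width: 25.9
gripper_force: 0.0
```

Request:
move_arm(targets="-1 -3.0 -1.3 0 0 0 5; -1 -3.1 -1.0 0 0 0 5; -1 -3.2 -0.8 0 0 0 5; -1 -3.3 -0.5 0 0 0 5; -1 -3.3 -0.2 0 0 0 5")

```text
clock: 0.93
eef_pos: [357.7, 283.9, 231.2]
tool_rot: [-3.141, 0.0, 1.867]
force: [0.6, -0.3, -0.8]
width: 0.3
gripper_force: 0.0
```

Request:
move_arm(targets="-1 -3.3 0.1 0 0 0 5; -1 -3.3 0.4 0 0 0 5; -1 -3.2 0.7 0 0 0 5; -1 -3.2 1.0 0 0 0 5; -1 -3.1 1.3 0 0 0 5")

```text
clock: 1.35
eef_pos: [413.0, 127.5, 231.3]
tool_rot: [-3.141, -0.0, 1.431]
force: [0.0, -0.3, 0.5]
width: -0.1
gripper_force: 0.0
```

Request:
move_arm(targets="-1 -2.9 1.5 0 0 0 5; -1 -2.8 1.8 0 0 0 5; -1 -2.6 2.0 0 0 0 5; -1 -2.4 2.2 0 0 0 5; -1 -2.2 2.5 0 0 0 5")

```text
clock: 1.77
eef_pos: [469.1, -27.1, 231.2]
tool_rot: [-3.141, 0.0, 0.994]
force: [0.2, 0.1, -0.0]
width: -0.3
gripper_force: 0.0
```

Request:
move_arm(targets="-1 -2.0 2.6 0 0 0 5; -1 -1.8 2.8 0 0 0 5; -1 -1.5 3.0 0 0 0 5; -1 -1.2 3.1 0 0 0 5; -1 0 0 0 0 0 0")

```text
clock: 2.18
eef_pos: [516.5, -158.2, 231.7]
tool_rot: [3.134, 0.002, 0.639]
force: [-0.4, -0.3, 1.6]
width: 0.1
gripper_force: 0.0
```

```bash
cat > m.py <<'E'
from h import *
import sys
for n in ["scene","side","wrist"]:
    c=cam(n); im=c[0]["color"]; cv2.imwrite(f"pics/{n}{sys.argv[1]}.png",im[:,:,::-1])
    h=cv2.cvtColor(im,cv2.COLOR_RGB2HSV); m=cv2.inRange(h,(4,140,100),(20,255,255))
    k,l,st,ce=cv2.connectedComponentsWithStats(m)
    for i in range(1,k):
        p=onplane(c,*ce[i],119.6)
        if st[i,4]>30 and np.hypot(p[0]-514,p[1]+186)<80:
            r=cv2.minAreaRect(np.argwhere(l==i)[:,::-1].astype(np.float32)); print(n,st[i],p.round(1),[onplane(c,*q,119.6)[:2].round(1).tolist() for q in cv2.boxPoints(r)])
E
python3 m.py 1; python3 -c "
from h import *
plan([514,-186,230],30,5)"
```

```text
scene [188 154  14   7  80] [ 513.2 -187.   119.6] [[531.0, -197.6], [512.5, -211.0], [494.7, -176.0], [513.3, -162.9]]
side [274 264  17  15 136] [ 515.  -185.5  119.6] [[496.3, -172.6], [512.6, -156.9], [533.3, -197.5], [517.3, -212.4]]
wrist [288 214  28   9  43] [ 516.6 -173.7  119.6] [[511.7, -163.4], [529.4, -180.5], [524.3, -185.9], [506.5, -168.7]]
wrist [291 218  38   9 102] [ 518.2 -184.   119.6] [[509.2, -169.8], [511.5, -168.5], [527.8, -198.8], [525.5, -200.2]]
wrist [291 222  37   9  98] [ 514.5 -185.7  119.6] [[505.7, -172.3], [508.3, -170.8], [524.5, -200.4], [521.9, -202.0]]
wrist [285 224  44  18  60] [ 503.7 -188.4  119.6] [[494.6, -171.9], [504.4, -169.1], [514.3, -209.6], [504.3, -212.9]]
wrist [290 227  38   8  98] [ 511.  -187.9  119.6] [[502.2, -174.0], [504.5, -172.6], [521.1, -203.0], [518.7, -204.4]]
wrist [289 231  38   8 100] [ 507.4 -189.7  119.6] [[498.3, -175.8], [500.8, -174.4], [517.4, -204.8], [514.9, -206.4]]
clock 2.3333 turn [-0.1  0.   7.2]
-1 -0.44 0.57 0.01 -0.02 0.01 1.44; -1 -0.43 0.58 0.01 -0.02 0.01 1.44; -1 -0.41 0.59 0.01 -0.02 0.01 1.44; -1 -0.4 0.6 0.01 -0.02 0.01 1.44; -1 -0.38 0.61 0.01 -0.02 0.01 1.44;
```

View pics/wrist1.png

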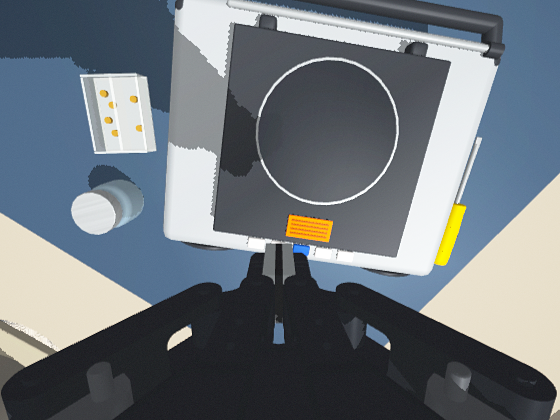

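The wrist view shows the pad at about (310,228), with its ribs running at a yaw of about 28.5°. The lid hinges on the far side, and the shut fingers stand just in front of the pad. All three views put the centre at about (513.5,-186.3).

Request:
move_arm(targets="-1 -0.5 0.6 1 0 0 1.7; -1 -0.4 0.6 1 0 0 1.7; -1 -0.4 0.6 1.5 0 0 1.7; -1 -0.4 0.6 1.5 0 0 1.6; -1 -0.4 0.6 1.5 0 0 1.6")

```text
clock: 2.75
eef_pos: [513.8, -186.8, 164.7]
tool_rot: [-3.141, 0.001, 0.503]
force: [0.0, 0.8, -0.2]
width: -0.2
gripper_force: 0.0
```

```bash
python3 -c "
from h import *
plan([513.5,-186.3,135],28.5,1); print(read_state()['eef_pos'],read_state()['force'])"
```

```text
clock 2.75 turn [-0.   0.   0.3]
-1 0.0 -0.06 2.97 -0.05 0.04 0.31; 
[ 513.81506916 -186.84753115  164.72351825] [ 0.03523645  0.79264342 -0.21753125]
```

Request:
move_arm(targets="-1 0 0 1.5 0 0 0; -1 0 0 1.0 0 0 0; -1 0 0 1.0 0 0 0; -1 0 0 0 0 0 0; -1 0 0 0 0 0 0")

```text
clock: 3.17
eef_pos: [514.1, -186.7, 130.8]
tool_rot: [-3.141, 0.001, 0.505]
force: [0.6, 0.1, -0.4]
width: 0.2
gripper_force: 0.0
```

Request:
move_arm(targets="-1 0 0 0.5 0 0 0; -1 0 0 0.4 0 0 0; -1 0 0 0.3 0 0 0; -1 0 0 0.2 0 0 0; -1 0 0 0 0 0 0")

```text
clock: 3.58
eef_pos: [514.6, -187.1, 117.4]
tool_rot: [3.141, -0.0, 0.504]
force: [0.3, 0.6, 2.8]
width: 0.1
gripper_force: 1.3
```

Contact at about 119 mm, 2.8 N. Another 4.5 mm gives about 7 mm of travel.

Request:
move_arm(targets="-1 0 0 0.2 0 0 0; -1 0 0 0.15 0 0 0; -1 0 0 0.1 0 0 0; -1 0 0 0 0 0 0; -1 0 0 0 0 0 0")

```text
clock: 4.0
eef_pos: [514.4, -187.2, 112.8]
tool_rot: [3.141, 0.0, 0.504]
force: [-1.2, -0.5, 3.5]
width: 0.0
gripper_force: 1.6
```

Depth is 6.8 mm at 3.5 N. Now retreating upwards, then forward of the radio.

Request:
move_arm(targets="-1 0 0 -2 0 0 0; -1 0 0 -4 0 0 0; -1 0 0 -4 0 0 0; -1 0 0 -4 0 0 0; -1 0 0 -4 0 0 0")

```text
clock: 4.42
eef_pos: [513.8, -186.8, 294.2]
tool_rot: [-3.141, 0.001, 0.504]
force: [0.9, -0.2, -0.3]
width: -0.0
gripper_force: 0.0
```

Request:
move_arm(targets="-1 -2 0 -2 0 0 0; -1 -3 0 -1 0 0 0; -1 -3 0 0 0 0 0; -1 -2 0 0 0 0 0; -1 0 0 0 0 0 0")

```text
clock: 4.83
eef_pos: [422.6, -237.8, 323.3]
tool_rot: [-3.141, 0.001, 0.498]
force: [-0.0, -0.6, -0.6]
width: -0.0
gripper_force: 0.0
```

```bash
python3 m.py 2
```

```text
scene [181 140  15   9 119] [ 481.9 -237.1  119.6] [[481.7, -263.9], [458.5, -229.0], [484.7, -207.9], [507.5, -242.3]]
wrist [ 251    7   56   21 1086] [ 581.4 -150.1  119.6] [[559.9, -128.6], [576.2, -120.7], [602.6, -171.1], [586.7, -179.8]]
```

View pics/side2.png

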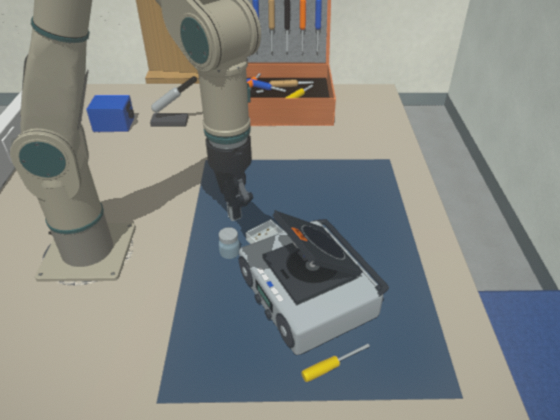

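The lid has popped and is swinging up, with its pad at about (300,235). The fingers, at about (235,215), are well clear. I'll wait about 3 s.

Request:
move_arm(targets="-1 0 0 0 0 0 0; -1 0 0 0 0 0 0; -1 0 0 0 0 0 0; -1 0 0 0 0 0 0; -1 0 0 0 0 0 0")

```text
clock: 5.4
eef_pos: [427.1, -235.2, 322.6]
tool_rot: [-3.141, 0.0, 0.505]
force: [-0.6, -0.0, 0.3]
width: 0.1
gripper_force: 0.0
```

Request:
move_arm(targets="-1 0 0 0 0 0 0; -1 0 0 0 0 0 0; -1 0 0 0 0 0 0; -1 0 0 0 0 0 0; -1 0 0 0 0 0 0")

```text
clock: 5.82
eef_pos: [426.8, -235.5, 322.8]
tool_rot: [3.142, 0.0, 0.504]
force: [-0.1, -0.1, 0.6]
width: -0.1
gripper_force: 0.0
```

Request:
move_arm(targets="-1 0 0 0 0 0 0; -1 0 0 0 0 0 0; -1 0 0 0 0 0 0; -1 0 0 0 0 0 0; -1 0 0 0 0 0 0")

```text
clock: 6.23
eef_pos: [426.8, -235.4, 322.8]
tool_rot: [-3.142, -0.0, 0.505]
force: [-0.1, -0.6, -0.3]
width: 0.0
gripper_force: 0.0
```

Request:
move_arm(targets="-1 0 0 0 0 0 0; -1 0 0 0 0 0 0; -1 0 0 0 0 0 0; -1 0 0 0 0 0 0; -1 0 0 0 0 0 0")

```text
clock: 6.65
eef_pos: [426.8, -235.4, 322.8]
tool_rot: [-3.142, -0.0, 0.504]
force: [0.0, 0.2, -0.2]
width: 0.0
gripper_force: 0.0
```

```bash
cat > o.py <<'E'
from h import *
import sys
# pad seen in the hinge's vertical plane -> lid angle
a=np.radians(28.5); e=np.array([np.cos(a),np.sin(a),0]); w=np.array([-np.sin(a),np.cos(a),0]); P=np.array([513.5,-186.3,119.6]); H=P+156*e; H[2]=108
for n in ["scene","wrist","side"]:
    c=cam(n); d,f,R,t=c; im=d["color"]; cv2.imwrite(f"pics/{n}{sys.argv[1]}.png",im[:,:,::-1])
    m=cv2.inRange(cv2.cvtColor(im,cv2.COLOR_RGB2HSV),(4,140,60),(20,255,255)); k,l,st,ce=cv2.connectedComponentsWithStats(m)
    o=-R.T@t
    for i in range(1,k):
        if st[i,4]<20: continue
        r=R.T@np.array([(ce[i][0]-d["cx"])/f,(ce[i][1]-d["cy"])/f,1]); q=o+r*((H-o)@w)/(r@w)-H
        if 120<np.linalg.norm(q)<190: print(n,ce[i].round(1),"angle",np.arctan2(q[2],-q@e)-np.arctan2(11.6,156),"r",np.linalg.norm(q))
print(read_state()["clock"])
E
python3 o.py 3
```

```text
scene [180.5 148.9] angle 1.1488880076073993 r 156.91194020422492
6.8
```

Request:
move_arm(targets="-1 0 0 0 0 0 0; -1 0 0 0 0 0 0; -1 0 0 0 0 0 0; -1 0 0 0 0 0 0; -1 0 0 0 0 0 0")

```text
clock: 7.22
eef_pos: [426.8, -235.4, 322.8]
tool_rot: [3.142, -0.0, 0.504]
force: [0.2, -0.0, -0.5]
width: -0.2
gripper_force: 0.0
```

Request:
move_arm(targets="-1 0 0 0 0 0 0; -1 0 0 0 0 0 0; -1 0 0 0 0 0 0; -1 0 0 0 0 0 0; -1 0 0 0 0 0 0")

```text
clock: 7.63
eef_pos: [426.8, -235.4, 322.8]
tool_rot: [-3.142, 0.0, 0.504]
force: [-0.0, 0.5, -0.4]
width: -0.6
gripper_force: 0.0
```

Request:
move_arm(targets="-1 0 0 0 0 0 0; -1 0 0 0 0 0 0; -1 0 0 0 0 0 0; -1 0 0 0 0 0 0; -1 0 0 0 0 0 0")

```text
clock: 8.05
eef_pos: [426.8, -235.4, 322.8]
tool_rot: [-3.142, 0.0, 0.504]
force: [-0.2, -1.1, 0.1]
width: -0.2
gripper_force: 0.0
```

```bash
python3 o.py 4
```

```text
scene [180.5 148.9] angle 1.1488880076073993 r 156.91194020422492
8.2
```

View pics/side4.png

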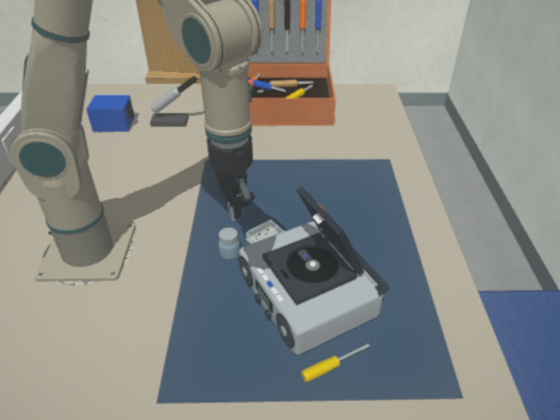

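The lid stands fully open at 1.149 rad, unchanged from 6.8 s to 8.2 s (its top edge is at about (303,192)). The gripper is clear, and the jar, tray and screwdriver haven't moved.

```bash
python3 -c "
from cell import order
print(order.finish_job())"
```

```text
the job is handed in; nothing more can be done
None
```

I pressed the orange spot once (6.8 mm deep, about 3.5 N) and the lid sprang fully open; it measured 1.149 rad at both 6.8 s and 8.2 s with the fingers clear and nothing else visibly moved, and I handed the job in (no verdict was returned).

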